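Hold a porcelain test bar in the beam of a translucency gauge

ROBOT

A 6-joint arm with a two-finger parallel gripper is mounted at the origin on the work surface. World frame = base frame: x ahead of the robot, y to its left, z up, the work surface at z = 0. Lengths are in m, angles in degrees, forces in N, time in s.
With the tool pointing down it reaches from about 0.4 to 0.825 m from the base axis. Payload 7 kg.
Tool frame: the origin (TCP) lies at the centre of the arm's flange, where the gripper is bolted on; the fingertips stand 178 mm ahead of it and the grasp point (between the pads) lies 159 mm ahead of it (tip_reach is the distance from the TCP to the fingertips, in m); z points along the fingers, y is the line along which they close (so a half turn about z gives the same grasp; the last joint's range is limited). The gripper opens to 88 mm and grips with 3 to 60 N. Pads are 19 mm wide; open, the fingers measure 130 mm over their backs; the gripper's body (78 mm by 193 mm) begins 47 mm behind the grasp point.
Start: joints at [91.278, 20.546, 0.682, 0, -70.136, -16.507], TCP at [0.177, 0.651, 0.405] pointing down, gripper open.
Joint ranges: [-176.03, 176.03], [-82.01, 121.73], [-58.28, 71.71], [-173.87, 95.51], [-174.79, -0.11], [-173.66, 173.66]. Speed limits (degrees/s): [136.94, 136.94, 172.46, 180, 180, 180].

INTERFACE

Orientations are given as [roll, pitch, yaw] about the fixed x, y, z axes, in that order (R = Rz(yaw) Ry(pitch) Rx(roll)).
In Python, from plant import * gives the robot as it stands.
- The arm moves only by the shell command python3 -m handwheel 'ROWS'. ROWS is JSON, a list of rows, each a list of 7 numbers: the opening, from -1 (shut) to 1 (fully open), then the shift along the tool's x, y, z as a fraction of full scale, then the turn, a rotation vector about the tool's x, y, z as a fraction of full scale. A call has 1 to 5 rows; each row shifts and turns the commanded pose from where the row before left it, along the tool's axes as they then stand; what a row does not reach is not made up. Full scale, the value 1, is 0.025 m for a shift and 6 degrees for a turn. A row lasts 1/8 s, in which the tool goes at most 62.5 mm and 10.7 degrees, less where a joint would pass 70% of its speed; a pose out of reach is approached as far as the arm can. A call with a number of a shift or a turn outside -1 to 1 is refused whole. A call with a gripper value outside its range is refused whole. The fingers move at their own pace and stop on an object; the grip force is fixed at half the most. Time passes only in rows, so rows that do not move let the fingers close. It gives the time, the measured TCP pose, the force, the opening and the grip force at its end, in the units of the state.
- get_obs(): the state, without advancing time (a new reading comes with each control period).
- snapshot(name): name is "scene" or "top"; returns a dict with "color" (384x512x3 uint8, red, green, blue), "fx", "fy", "cx", "cy" (pixels), "k1" (the pictures are not rectified: a ray, as slopes to the right and down, at radius r is drawn at 1 + k1 r^2 times it, then the intrinsics apply), "R" (3x3) and "t" (3): a world point X has camera coordinates R X + t. Camera axes: x right, y down, z forward; pixel columns grow to the right and rows downward; lengths in m; the calibration is good to about 2 mm. A picture is of the moment at which its call begins. There is no depth.
- close_job(): hands the job in; it is judged then, once.
The state is a dict: "clock": time; "joint_pos": joint angles; "qvel": joint speeds; "tau": joint torques, N m; "tool_pos": TCP position; "orientation": TCP orientation; "force": force on the tool from outside, world axes, zero at the start; "moment": the same for the moment, N m; "opening": finger opening in m; "gripper_force": force on a finger pad.
Only numpy, scipy, OpenCV 4.12 (cv2) and the standard library are available. Lean on these libraries where they do the work, as an engineer would, in place of code of your own. Each camera call takes 0.05 s, during which the arm holds its last target. There are 200 camera calls.

TASK

Switch the gauge's lamp on by pushing its lever all the way over, away from the arm. Then take the tall porcelain test bar out of the wooden rack, with the fingers only on its two bare narrow edges and nothing ever touching its glazed broad faces, and hold it upright and still in the gap between lamp and sensor, its middle on the beam, its glazed faces square to the beam, clear of the gauge. Leave the two short bars, the jug and the bowl where they are, and finish while holding the bar there: do not put it down or let go.

Things in the scene. Friction and masses are not known exactly. Their poses are not given: they have to be found in the camera images.
- tall_bar_center (a point): Centre (half-way up) of the tall test bar, the thing to hold: upright off-white porcelain, 36 mm wide (its x), 17 mm thick (its y; 20 mm with the glaze), 75 mm tall (its z, up), about 0.12 kg; the tallest of the three bars in the rack, in any of its slots. Its two narrow edges (across x, 36 mm apart) are bare matt clay: grip these.
- tall_bar: The same tall bar; this origin is the centre of its underside, axes as above. Its foot stands 12 mm deep in the slot.
- tall_bar_glaze: The two glossy glazed faces of the tall bar, which nothing may touch: panels 30 mm wide, 52 mm high, 1.5 mm proud of both broad sides (facing the bar's +y and -y), from 20 mm above the underside to 3 mm below the top. Origin: middle of the glazed area, 8.5 mm above the bar's centre.
- rack: Fixed block of light wood, 70 (x) by 150 (y) by 22 mm high, with three slots in a row along its y at -45, 0 and +45 mm, 12 mm deep, 1.5 mm wider than the bars; the bars' axes are parallel to the rack's, so broad faces of neighbours look at one another, about 25 mm apart. Origin: centre of its underside, on the table.
- short_bar_a_center (a point): Centre of a short bar in the rack, 45 mm tall, otherwise made like the tall one; leave alone.
- short_bar_b_center (a point): Centre of the other short bar in the rack, 45 mm tall; leave alone.
- gauge: Fixed gauge: dark base plate 120 (x) by 300 (y, -120 to +180) by 12 mm; two grey heads 115 mm high, lamp (70 by 50 mm) on the +y side, sensor (60 by 40 mm) on the -y side. Round snouts inside them leave a 76 mm gap, open above and on the x sides. The lever stands outside the lamp head, pivot at x 20, y 135 mm. Origin on the table under mid-gap; x points away from the arm within 20 degrees.
- beam (a point): Middle of the light path, half-way between the lamp's and the sensor's snouts, 85 mm above the table and 73 mm above the base plate. The beam runs along its y axis; axes as the gauge's.
- lamp_lever (a joint): Lamp lever angle in rad: 0 leaning to the gauge's -x side (towards the arm, off), 1.0 fully over to +x (on, stop). It stays where it is left and moves under about 1 N at the ball; starts between 0 and 0.25.
- lamp_lever_tip (a point): Centre of the black ball (26 mm diameter) at the end of the lever, 70 mm from the pivot, which lies 34 mm above the table; the ball is 95 mm above the table at either end of the swing, 104 mm at the middle, and travels 67 mm along the gauge's +x.
- jug: Small terracotta jug with a handle, 92 mm across, 120 mm tall; leave alone. Origin at the centre of its underside.
- bowl: White bowl, 110 mm across, 50 mm tall; leave alone. Origin at the centre of its underside.
Mind the look-alikes: they are no part of the job. What is shaped like the tall_bar but pink or red is not meant.

How it is judged:
By the outcome, as a careful person would: the job done as asked, in the order asked, and still so for the second after the job is handed in, while the arm keeps its last pose, push and grip.
It also fails if it takes over 67 s, if anything falls off the work surface, if the arm or the gripper's body presses on something with over 40 N, if the wrist force passes 120 N, or if a joint passes its speed limit or range.

## Working session

There is one attempt and no reset: what is moved stays moved. The work goes in short steps, Python scripts to look and compute and a shell command to move; the robot and the scene stay as the last step left them, time stands still between calls to the robot, and variables do not carry over. Pictures are saved under pics/ and viewed, at most 10 in all, crops included, and the job is handed in when it is done.

```bash
ls; mkdir -p pics; python3 - <<'E'
from plant import *
import cv2, pickle
s=snapshot("scene");t=snapshot("top")
pickle.dump((s,t),open("shots.pkl","wb"))
for n,i in (("scene",s),("top",t)):
    cv2.imwrite(f"pics/{n}0.png",i["color"][:,:,::-1]); print(n,i["fx"],i["fy"],i["cx"],i["cy"],i["k1"],i["R"],i["t"])
print(get_obs())
E
```

```text
pics
scene 393.15677554358626 393.15677554358626 250.20788286413554 197.18855740568503 -0.008139074670953856 [[-0.23527542  0.97192362  0.00315606]
 [ 0.83277876  0.20326448 -0.51493988]
 [-0.50112375 -0.1185244  -0.85722048]] [ 0.07975237 -0.43160392  1.24028127]
top 401.0640388893594 401.0640388893594 250.46786075623487 183.80049844406994 -0.1192483907750282 [[ 0.02785096 -0.99951954  0.01360181]
 [-0.99331732 -0.02919766 -0.11166106]
 [ 0.11200455 -0.01040104 -0.99365326]] [0.04009569 0.57654925 0.99647276]
{'clock': 0.1, 'joint_pos': array([ 9.12788548e+01,  2.05877300e+01,  6.41295839e-01, -1.74627211e-02,
       -7.01359651e+01, -1.65049589e+01]), 'qvel': array([-0.01603673,  0.00788093,  0.13984962,  0.03116548,  0.0825882 ,
       -0.0327107 ]), 'tau': array([-4.83817421e-04, -5.84166133e+01,  2.93753117e+01,  7.01544374e+00,
        1.02117399e-02, -4.45425917e-05]), 'tool_pos': array([0.17725427, 0.65114762, 0.40382981]), 'orientation': array([ 1.79916332e+02, -7.67094603e-03, -1.52320440e+01]), 'force': array([-0.7568678 , -0.55691058,  0.20387335]), 'moment': array([0.01410562, 0.0269725 , 0.02733431]), 'gripper_force': 0.0, 'opening': 0.08706869384397843}
```

View pics/scene0.png

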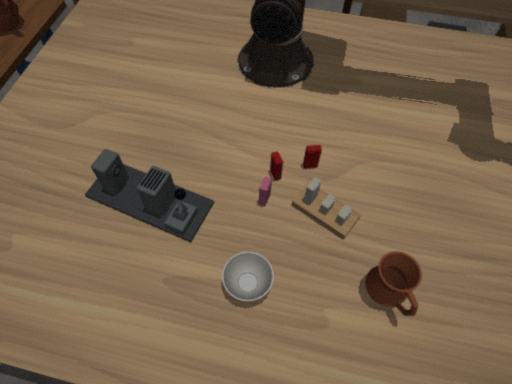

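View pics/top0.png

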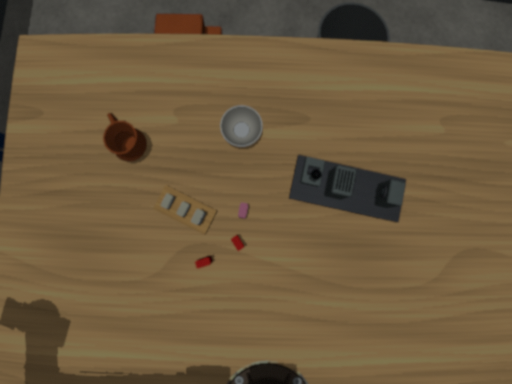

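Scene view: the arm base is at (275,60). The gauge is at left, with the sensor head at (108,172), the lamp head at (157,190) and the lever ball at (180,194). The rack is at (326,213), the bowl at (248,277) and the jug at (395,280).

Candidates for the tall bar (scene pixels):
- Off-white, tall: (313,190)
- Off-white, short: (327,204) and (344,214)
- Pink: (265,191)
- Red: (277,165) and (312,156)

I choose the off-white bar at (313,190), which is at (199,216) in the top view, and will check it in a close crop.

```bash
python3 - <<'E'
import cv2,pickle,numpy as np
s,t=pickle.load(open("shots.pkl","rb"))
def c(i,x,y): return cv2.convertScaleAbs(cv2.resize(i["color"][y:y+75,x:x+100,::-1],(400,300),interpolation=cv2.INTER_CUBIC),alpha=1.5)
cv2.imwrite("pics/crop1.png",np.vstack([np.hstack([c(s,280,170),c(t,140,180)]),np.hstack([c(s,120,162),c(t,295,150)])]))
E
```

```text
(no output)
```

View pics/crop1.png

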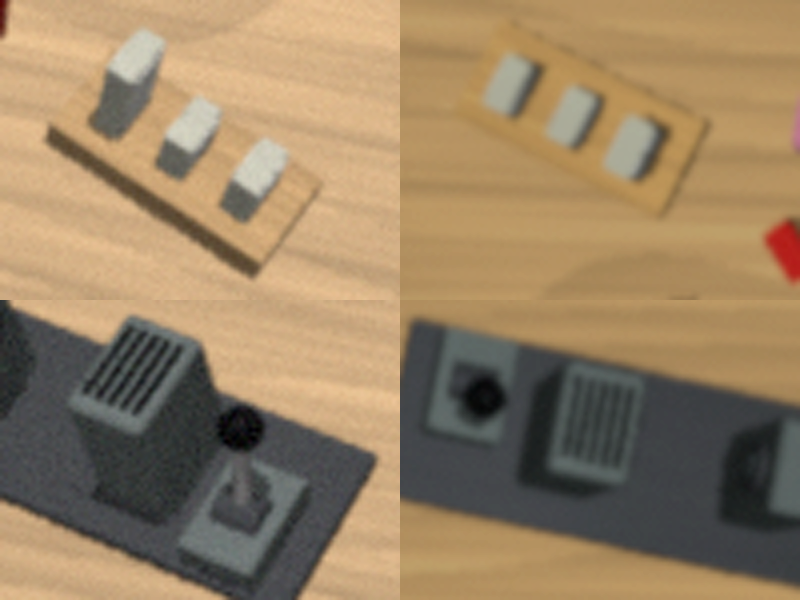

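The crop confirms it: the tall off-white bar stands in the end slot nearest the arm, with its top face near scene (313,183) and top-view (199,216). The two short ones are beside it. The lever ball is near scene (180,194) and top-view (316,174). Now I'll measure.

```bash
cat > h.py <<'E'
import cv2,numpy as np
def rays(s,px):
    K=np.array([[s["fx"],0,s["cx"]],[0,s["fy"],s["cy"]],[0,0,1.]])
    u=np.asarray(px,float).reshape(-1,2); d=(u-[s["cx"],s["cy"]])/[s["fx"],s["fy"]]; p=d.copy()
    for _ in range(10): p=d/(1+s["k1"]*(p**2).sum(1,keepdims=True))
    R=np.array(s["R"]); return -R.T@np.array(s["t"]), np.c_[p,np.ones(len(p))]@R
def cast(s,px,z):
    o,d=rays(s,px); return o+d*((z-o[2])/d[:,2:])
def tri(s1,p1,s2,p2):
    o1,d1=rays(s1,p1);o2,d2=rays(s2,p2);d1=d1[0];d2=d2[0]
    a=np.linalg.lstsq(np.c_[d1,-d2],o2-o1,rcond=None)[0]
    A=o1+a[0]*d1;B=o2+a[1]*d2; return (A+B)/2,np.linalg.norm(A-B)
def rect(P):
    (c,wh,a)=cv2.minAreaRect((P[:,:2]*1000).astype(np.float32)); return np.round(c,1),np.round(wh,1),round(a,1)
def blobs(m,x0,y0,x1,y1,amin):
    k=np.zeros_like(m);k[y0:y1,x0:x1]=m[y0:y1,x0:x1]
    return sorted([c for c in cv2.findContours(k,cv2.RETR_EXTERNAL,cv2.CHAIN_APPROX_NONE)[0] if cv2.contourArea(c)>=amin],key=cv2.contourArea)
E
python3 - <<'E'
import pickle
from h import *
s,t=pickle.load(open("shots.pkl","rb"))
for n,i,br,g in (("scene",s,(285,172,362,236),(80,145,220,242)),("top",t,(150,185,215,235),(285,150,412,225))):
    hsv=cv2.cvtColor(i["color"],cv2.COLOR_RGB2HSV);S,V=hsv[...,1],hsv[...,2]
    x0,y0,x1,y1=br
    for v in (60,110,125,140):
        m=((S<70)&(V>v)).astype(np.uint8)
        for c in blobs(m,*br,12):
            p=c.reshape(-1,2); print(n,v,"bar",p.mean(0).round(1),cv2.contourArea(c),"z85",rect(cast(i,p,.085)),"z55",rect(cast(i,p,.055)))
    m=((V<90)&(S<110)).astype(np.uint8); c=blobs(m,*g,100)[-1].reshape(-1,2)
    print(n,"plate",rect(cast(i,c,.012)),cv2.boundingRect(c))
    m=(V<28).astype(np.uint8)
    for c in blobs(m,*g,8): print(n,"ball?",c.reshape(-1,2).mean(0),cv2.contourArea(c),cast(i,c.reshape(-1,2).mean(0),.097).round(4))
E
```

```text
scene 60 bar [343.3 214. ] 169.0 z85 (array([551.6, 260.8]), array([21.3, 53.6]), 67.0) z55 (array([533.8, 264.9]), array([22.1, 55.7]), 67.0)
scene 60 bar [326.8 203.5] 169.0 z85 (array([533.6, 221.6]), array([23.1, 53.5]), 66.5) z55 (array([515.1, 224.1]), array([24. , 55.7]), 66.5)
scene 60 bar [312.  189.8] 250.5 z85 (array([505.8, 183.7]), array([27.2, 74.4]), 83.2) z55 (array([486.2, 184.7]), array([28.2, 77.3]), 83.2)
scene 110 bar [314.3 183.1] 99.0 z85 (array([486.9, 186.6]), array([22. , 36.6]), 61.2) z55 (array([466.6, 187.8]), array([22.8, 38.1]), 61.2)
scene 110 bar [328.2 200.4] 99.5 z85 (array([525. , 224.4]), array([20.6, 36. ]), 63.8) z55 (array([506.2, 227.1]), array([21.4, 37.4]), 63.8)
scene 110 bar [345.  210.8] 103.0 z85 (array([542.5, 263.7]), array([20.4, 34.7]), 64.0) z55 (array([524.4, 268. ]), array([21.3, 36.1]), 64.0)
scene 125 bar [313.9 182.7] 83.5 z85 (array([485.6, 185.4]), array([18.7, 35.4]), 61.2) z55 (array([465.2, 186.6]), array([19.4, 36.8]), 61.2)
scene 125 bar [328.2 200. ] 86.0 z85 (array([523.6, 223.9]), array([18.3, 33.8]), 63.8) z55 (array
[... 863 characters left out ...]
.5] 60.0 z85 (array([523.1, 262.4]), array([13.2, 32.5]), 65.9) z55 (array([525.1, 268.4]), array([13.6, 33.5]), 65.9)
top 110 bar [181.5 208.1] 61.0 z85 (array([504.7, 222. ]), array([14.2, 32.3]), 65.5) z55 (array([506.1, 226.8]), array([14.6, 33.3]), 65.5)
top 110 bar [196.  216.4] 79.0 z85 (array([487. , 185.8]), array([16.3, 34.4]), 65.6) z55 (array([487.8, 189.5]), array([16.8, 35.5]), 65.6)
top plate (array([ 573.5, -201.6]), array([301.8, 122.7]), 79.1) (289, 154, 117, 69)
top ball? [315.42307692 173.88461538] 71.0 [[ 0.5966 -0.0993  0.097 ]]
top ball? [331.69135802 186.35802469] 118.5 [[ 0.5674 -0.1393  0.097 ]]
top ball? [382.79012346 194.82716049] 191.5 [[ 0.5503 -0.2659  0.097 ]]
```

```bash

python3 -m handwheel '[[-1,0,0,0,0,0,1],[-1,0,0,0,0,0,1],[-1,0,0,0,0,0,1],[-1,0,0,0,0,0,1],[-1,0,0,0,0,0,1]]'
python3 -m handwheel '[[-1,0,0,0,0,0,1],[-1,0,0,0,0,0,1],[-1,0,0,0,0,0,1],[-1,0,0,0,0,0,1],[-1,0,0,0,0,0,1]]'
python3 -m handwheel '[[-1,0,0,0,0,0,1],[-1,0,0,0,0,0,1],[-1,0,0,0,0,0,1],[-1,0,0,0,0,0,1],[-1,0,0,0,0,0,0.28]]'
python3 -m handwheel '[[-1,0,0,0,0,0,0]]'
```

```text
clock: 0.72
tool_pos: [0.1773, 0.6512, 0.4041]
orientation: [180.0, -0.0, -45.4]
force: [-0.4, 0.0, 0.0]
opening: 0.0435
gripper_force: 0.0
clock: 1.35
tool_pos: [0.1773, 0.6512, 0.4041]
orientation: [180.0, -0.1, -75.4]
force: [0.2, -0.1, 0.3]
opening: 0.0006
gripper_force: 0.0
clock: 1.98
tool_pos: [0.1773, 0.6512, 0.4042]
orientation: [-180.0, -0.1, -101.0]
force: [0.8, -0.0, -0.5]
opening: 0.0002
gripper_force: 0.0
clock: 2.1
tool_pos: [0.1773, 0.6513, 0.4044]
orientation: [180.0, -0.0, -100.8]
force: [-0.4, 0.2, 0.7]
opening: 0.0003
gripper_force: 0.0
```

```bash

python3 -m handwheel '[[-1,1,-0.76,0,0,0,0],[-1,1,-0.76,0,0,0,0],[-1,1,-0.76,0,0,0,0],[-1,1,-0.76,0,0,0,0],[-1,1,-0.76,0,0,0,0]]'
python3 -m handwheel '[[-1,1,-0.76,0,0,0,0],[-1,1,-0.76,0,0,0,0],[-1,1,-0.76,0,0,0,0],[-1,1,-0.76,0,0,0,0],[-1,1,-0.76,0,0,0,0]]' | head -2
python3 -m handwheel '[[-1,1,-0.76,0,0,0,0],[-1,1,-0.76,0,0,0,0],[-1,1,-0.76,0,0,0,0],[-1,1,-0.76,0,0,0,0],[-1,1,-0.76,0,0,0,0]]' | head -2
python3 -m handwheel '[[-1,1,-0.76,0,0,0,0],[-1,1,-0.76,0,0,0,0],[-1,1,-0.76,0,0,0,0],[-1,1,-0.76,0,0,0,0],[-1,1,-0.76,0,0,0,0]]' | head -2
python3 -m handwheel '[[-1,1,-0.76,0,0,0,0],[-1,1,-0.76,0,0,0,0],[-1,1,-0.76,0,0,0,0],[-1,1,-0.76,0,0,0,0],[-1,1,-0.76,0,0,0,0]]' | head -2
python3 -m handwheel '[[-1,0,0,0,0,0,0],[-1,0,0,0,0,0,0]]'
```

```text
clock: 2.72
tool_pos: [0.2473, 0.5096, 0.4047]
orientation: [-180.0, 0.0, -100.8]
force: [-0.5, -0.7, 1.1]
opening: 0.0004
gripper_force: 0.0
clock: 3.35
tool_pos: [0.3171, 0.3684, 0.4048]
clock: 3.98
tool_pos: [0.3865, 0.2276, 0.4048]
clock: 4.6
tool_pos: [0.456, 0.0869, 0.4048]
clock: 5.22
tool_pos: [0.5255, -0.0538, 0.4047]
clock: 5.48
tool_pos: [0.5251, -0.0526, 0.4046]
orientation: [180.0, 0.0, -100.9]
force: [0.5, -1.1, -0.1]
opening: 0.0008
gripper_force: 0.0
```

```bash

python3 -m handwheel '[[-1,0.64,-0.51,0,0,0,0],[-1,0.64,-0.51,0,0,0,0],[-1,0,0,1,0,0,0],[-1,0,0,1,0,0,0],[-1,0,0,1,0,0,0]]'
python3 -m handwheel '[[-1,0,0,1,0,0,0],[-1,0,0,1,0,0,0],[-1,0,0,0.54,0,0,0],[-1,0,0,0,0,0,0],[-1,0,0,0,0,0,0]]'
python3 - <<'E'
from plant import *
from h import *
import pickle
s=snapshot("scene");t=snapshot("top");pickle.dump((s,t),open("shots2.pkl","wb"))
def c(i,x,y): return cv2.convertScaleAbs(cv2.resize(i["color"][y:y+100,x:x+133,::-1],(400,300),interpolation=cv2.INTER_CUBIC),alpha=1.5)
cv2.imwrite("pics/push1.png",np.hstack([c(s,100,130),c(t,280,130)]))
E
```

```text
clock: 6.1
tool_pos: [0.5441, -0.0879, 0.3293]
orientation: [-180.0, 0.0, -100.8]
force: [0.1, -0.2, 0.2]
opening: 0.0008
gripper_force: 0.0
clock: 6.72
tool_pos: [0.5449, -0.0883, 0.2671]
orientation: [-179.9, 0.0, -100.9]
force: [-0.6, -0.1, 0.5]
opening: 0.0002
gripper_force: 0.0
```

View pics/push1.png

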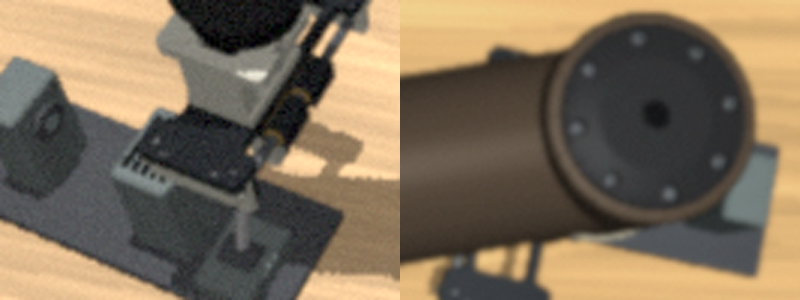

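The fingers stand just on the arm side of the lever: the lever shaft is at crop (240,225) with the fingertips behind it. The gripper body is clear above the lamp head. Pushing along tool -y.

```bash

python3 -m handwheel '[[-1,0,-0.6,0,0,0,0],[-1,0,-0.4,0,0,0,0],[-1,0,-0.4,0,0,0,0],[-1,0,-0.4,0,0,0,0],[-1,0,0,0,0,0,0]]'
python3 -m handwheel '[[-1,0,-0.4,0,0,0,0],[-1,0,-0.4,0,0,0,0],[-1,0,0,0,0,0,0]]'
python3 -m handwheel '[[-1,0,-0.12,0,0,0,0],[-1,0,0,0,0,0,0]]'
```

```text
clock: 7.45
tool_pos: [0.5894, -0.0972, 0.2658]
orientation: [-180.0, -0.0, -100.9]
force: [0.4, -0.1, 0.3]
opening: 0.0005
gripper_force: 0.0
clock: 7.82
tool_pos: [0.6091, -0.101, 0.266]
orientation: [-180.0, -0.0, -100.9]
force: [0.3, 1.1, 0.2]
opening: 0.0005
gripper_force: 0.0
clock: 8.07
tool_pos: [0.6112, -0.1014, 0.2661]
orientation: [-180.0, 0.0, -100.9]
force: [0.0, -0.6, -0.3]
opening: 0.0004
gripper_force: 0.1
```

```bash

for i in 1; do python3 -m handwheel '[[-1,0,-0.12,0,0,0,0],[-1,0,0,0,0,0,0]]'|sed -n '2p;4p'
python3 -m handwheel '[[-1,0,-0.12,0,0,0,0],[-1,0,0,0,0,0,0]]'|sed -n '2p;4p'; done
python3 - <<'E'
from plant import *
from h import *
import pickle
s=snapshot("scene");t=snapshot("top");pickle.dump((s,t),open("shots2.pkl","wb"))
def c(i,x,y): return cv2.convertScaleAbs(cv2.resize(i["color"][y:y+100,x:x+133,::-1],(400,300),interpolation=cv2.INTER_CUBIC),alpha=1.5)
cv2.imwrite("pics/push2.png",np.hstack([c(s,100,130),c(t,280,130)]))
E
```

```text
tool_pos: [0.6142, -0.102, 0.2661]
force: [0.1, -0.5, -0.2]
tool_pos: [0.6173, -0.1026, 0.2662]
force: [-0.1, -1.1, -1.0]
```

View pics/push2.png

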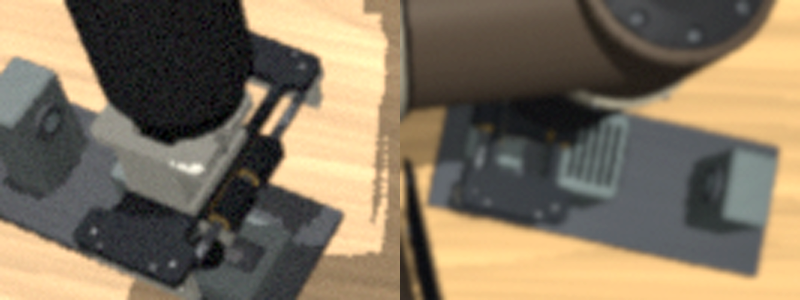

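The ball is visible again in the scene crop near (208,252), i.e. px (169,214), just ahead of the fingers. I'll check it against the expected stop position.

```bash
python3 - <<'E'
from h import *
import pickle
s,t=pickle.load(open("shots2.pkl","rb"))
o=np.array([.5678,-.2311]);a=np.radians(-10.9);gx=np.array([np.cos(a),np.sin(a)]);gy=np.array([-gx[1],gx[0]])
V=cv2.cvtColor(s["color"],cv2.COLOR_RGB2HSV)[...,2]
for th in (20,28):
    for c in blobs((V<th).astype(np.uint8),158,203,180,224,8):
        p=c.reshape(-1,2);b=cv2.boundingRect(c);P=cast(s,[b[0]+b[2]/2-.5,b[1]+b[3]/2-.5],.098)[0,:2]-o;print(th,b,(P@gx).round(4),(P@gy).round(4))
for x,y,z in ((46,135,.099),(53.5,135,.095)):
    X=np.array([*(o+x/1e3*gx+y/1e3*gy),z]);C=s["R"]@X+s["t"];print(s["fx"]*C[0]/C[2]+s["cx"],s["fy"]*C[1]/C[2]+s["cy"])
print((np.array([.6173,-.1026])-o)@gx)
E
```

```text
20 (167, 211, 7, 8) 0.0549 0.1415
28 (161, 203, 6, 9) 0.0448 0.1193
28 (159, 210, 15, 14) 0.0627 0.1362
169.3750205970967 209.8653513531981
167.91794784152938 213.53128198494028
0.02430819185427292
```

```bash

python3 -m handwheel '[[-1,0,-0.1,0,0,0,0],[-1,0,0,0,0,0,0]]'|sed -n '2p;4p'
python3 -m handwheel '[[-1,0,-0.1,0,0,0,0],[-1,0,0,0,0,0,0]]'|sed -n '2p;4p'
python3 -c "
from plant import *
print(get_obs()['force'],get_obs()['moment'])"
```

```text
tool_pos: [0.6186, -0.103, 0.2659]
force: [-6.4, 2.6, 3.5]
tool_pos: [0.6195, -0.1032, 0.2658]
force: [-13.0, 6.3, 9.2]
[-13.00209395   6.26692761   9.21768068] [2.13380755 4.71478969 0.02288717]
```

The lever is on its stop: motion stalled and the force rose to 13 N. I'll back off, rise, turn to the bar's yaw and open.

```bash

python3 -m handwheel '[[-1,0,0.5,0,0,0,0],[-1,0,0.5,0,0,0,0],[-1,0,0,-1,0,0,0],[-1,0,0,-1,0,0,0],[-1,0,0,-1,0,0,0]]'|sed -n '2p;4p'
python3 -m handwheel '[[1,0,0,-0.8,0,0,0.8],[1,0,0,0,0,0,0.8],[1,0,0,0,0,0,0.68],[1,0,0,0,0,0,0],[1,0,0,0,0,0,0]]'
python3 - <<'E'
from plant import *
from h import *
import pickle
s=snapshot("scene");t=snapshot("top");pickle.dump((s,t),open("shots2.pkl","wb"))
E
```

```text
tool_pos: [0.5971, -0.0987, 0.3422]
force: [0.6, 0.3, 0.4]
clock: 10.42
tool_pos: [0.5973, -0.0988, 0.3612]
orientation: [-180.0, 0.0, -114.5]
force: [-0.5, 0.9, 0.1]
opening: 0.0449
gripper_force: 0.0
```

```bash

python3 -m handwheel '[[1,-0.94,0.97,0,0,0,0],[1,-0.94,0.97,0,0,0,0],[1,-0.94,0.97,0,0,0,0],[1,-0.94,0.97,0,0,0,0],[1,-0.94,0.97,0,0,0,0]]'|sed -n '2p;4p'
python3 -m handwheel '[[1,-0.94,0.97,0,0,0,0],[1,-0.94,0.97,0,0,0,0],[1,-0.94,0.97,0,0,0,0],[1,-0.94,0.97,0,0,0,0],[1,0,0,0,0,0,0]]'
python3 -m handwheel '[[1,0,0,0,0,0,0]]'
python3 - <<'E'
from plant import *
from h import *
import pickle
s=snapshot("scene");t=snapshot("top");pickle.dump((s,t),open("shots3.pkl","wb"))
def c(i,x,y): return cv2.convertScaleAbs(cv2.resize(i["color"][y:y+100,x:x+133,::-1],(400,300),interpolation=cv2.INTER_CUBIC),alpha=1.5)
cv2.imwrite("pics/on.png",np.vstack([np.hstack([c(s,100,145),c(t,285,130)]),np.hstack([c(s,260,130),c(t,130,160)])]))
o=np.array([.5678,-.2311]);a=np.radians(-10.9);gx=np.array([np.cos(a),np.sin(a)]);gy=np.array([-gx[1],gx[0]])
B=[]
for i,g in ((s,(160,190,195,225)),(t,(295,150,330,190))):
    V=cv2.cvtColor(i["color"],cv2.COLOR_RGB2HSV)[...,2]
    for c in blobs((V<28).astype(np.uint8),*g,20):
        b=cv2.minEnclosingCircle(c)[0];P=cast(i,b,.095)[0,:2]-o;print(b,(P@gx).round(4),(P@gy).round(4))
E
```

```text
tool_pos: [0.5356, 0.0595, 0.3612]
force: [0.5, 0.7, 0.4]
clock: 11.78
tool_pos: [0.4865, 0.186, 0.3613]
orientation: [-180.0, 0.0, -114.4]
force: [0.2, -0.2, 0.0]
opening: 0.0876
gripper_force: 0.0
clock: 11.9
tool_pos: [0.487, 0.1843, 0.3612]
orientation: [-180.0, -0.0, -114.5]
force: [0.1, -0.4, -0.4]
opening: 0.0879
gripper_force: 0.0
(168.06410217285156, 213.25640869140625) 0.0528 0.1349
(319.5, 154.5) 0.0528 0.1342
```

View pics/on.png

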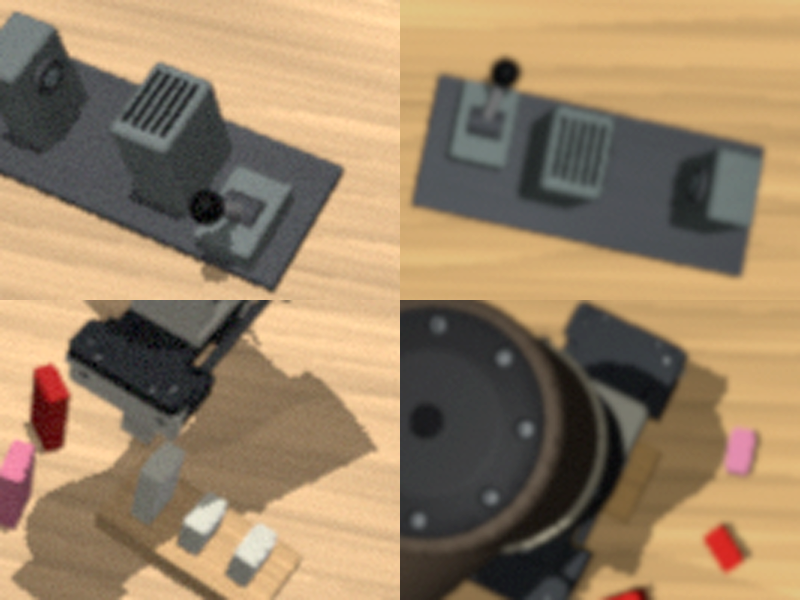

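Both views put the lever ball at gauge (53, 135) mm, so the lever is at its "on" stop. The gauge frame therefore agrees to under 1 mm. The open gripper is above the tall bar (bar at crop (158,480)), and nothing has been disturbed. Descending.

```bash

python3 -m handwheel '[[1,-0.04,0.04,1,0,0,0],[1,0,0,1,0,0,0],[1,0,0,1,0,0,0],[1,0,0,0,0,0,0],[1,0,0,0,0,0,0]]'|sed -n '2,4p'
python3 -m handwheel '[[1,0,0,0,0,0,0]]'|sed -n '2,4p'
python3 -m handwheel '[[1,0,0,0,0,0,0]]'|sed -n '2,4p'
```

```text
tool_pos: [0.4871, 0.1855, 0.287]
orientation: [-180.0, 0.0, -114.6]
force: [1.6, -0.7, 0.5]
tool_pos: [0.4869, 0.1857, 0.2873]
orientation: [-179.9, 0.1, -114.6]
force: [0.0, 0.1, -0.6]
tool_pos: [0.4867, 0.1858, 0.287]
orientation: [-180.0, 0.1, -114.6]
force: [-0.3, 0.8, 0.5]
```

```bash

python3 -m handwheel '[[1,0,0,0.9,0,0,0],[1,0,0,0.9,0,0,0],[1,0,0,0.84,0,0,0],[1,0,0,0,0,0,0],[0,0,0,0,0,0,0]]'|sed -n '2,6p'
python3 -m handwheel '[[-0.1,0,0,0,0,0,0],[-0.1,0,0,0,0,0,0],[-0.1,0,0,0,0,0,0],[-0.2,0,0,0,0,0,0],[-0.2,0,0,0,0,0,0]]'|sed -n '2,6p'
python3 -m handwheel '[[-1,0,0,0,0,0,0],[-1,0,0,0,0,0,0],[-1,0,0,0,0,0,0],[-1,0,0,0,0,0,0],[-1,0,0,0,0,0,0]]'
```

```text
tool_pos: [0.4869, 0.186, 0.221]
orientation: [-180.0, 0.0, -114.6]
force: [-1.0, 0.5, 0.4]
opening: 0.082
gripper_force: 0.0
tool_pos: [0.4865, 0.1857, 0.2202]
orientation: [-180.0, 0.0, -114.6]
force: [-0.0, 0.2, 0.1]
opening: 0.0368
gripper_force: 0.0
clock: 14.75
tool_pos: [0.4865, 0.1857, 0.2202]
orientation: [-180.0, 0.0, -114.6]
force: [-0.5, -0.2, 0.3]
opening: 0.0359
gripper_force: 30.0
```

Gripped at 35.9 mm with 30 N. Lifting straight up.

```bash

python3 -m handwheel '[[-1,0,0,-0.2,0,0,0],[-1,0,0,-0.4,0,0,0],[-1,0,0,-0.6,0,0,0],[-1,0,0,-0.8,0,0,0],[-1,0,0,-0.8,0,0,0]]'|sed -n '2,6p'
python3 -m handwheel '[[-1,0,0,-0.8,0,0,0],[-1,0,0,-0.8,0,0,0],[-1,0,0,-0.8,0,0,0],[-1,0,0,-0.6,0,0,0],[-1,0,0,0,0,0,0]]'|sed -n '2,6p'
python3 -m handwheel '[[-1,0,0,0,0,0,-0.5],[-1,0,0,0,0,0,-0.6],[-1,0,0,0,0,0,-0.6],[-1,0,0,0,0,0,-0.58],[-1,0,0,0,0,0,0]]'|sed -n '2,6p'
python3 -m handwheel '[[-1,0.4,-0.16,0,0,0,0],[-1,0.8,-0.32,0,0,0,0],[-1,0.9,-0.36,0,0,0,0],[-1,0.9,-0.36,0,0,0,0],[-1,0.9,-0.36,0,0,0,0]]'|sed -n '2,6p'
```

```text
tool_pos: [0.4865, 0.1857, 0.2918]
orientation: [-180.0, 0.0, -114.6]
force: [0.3, -0.1, -1.4]
opening: 0.0359
gripper_force: 30.0
tool_pos: [0.4867, 0.1858, 0.3667]
orientation: [-179.9, 0.1, -114.6]
force: [0.5, 0.4, -2.7]
opening: 0.0361
gripper_force: 30.0
tool_pos: [0.4863, 0.1855, 0.3644]
orientation: [179.9, -0.1, -100.9]
force: [-0.4, -0.9, -2.1]
opening: 0.0357
gripper_force: 30.0
tool_pos: [0.5063, 0.0812, 0.365]
orientation: [180.0, -0.0, -101.0]
force: [0.5, 0.3, -1.6]
opening: 0.0362
gripper_force: 30.0
```

```bash

python3 -m handwheel '[[-1,0.9,-0.36,0,0,0,0],[-1,0.9,-0.36,0,0,0,0],[-1,0.9,-0.36,0,0,0,0],[-1,0.9,-0.36,0,0,0,0],[-1,0.9,-0.36,0,0,0,0]]'|sed -n '2,6p'
python3 -m handwheel '[[-1,0.9,-0.36,0,0,0,0],[-1,0.9,-0.36,0,0,0,0],[-1,0.9,-0.36,0,0,0,0],[-1,0.9,-0.36,0,0,0,0],[-1,0.9,-0.36,0,0,0,0]]'|sed -n '2,6p'
python3 -m handwheel '[[-1,0.8,-0.32,0,0,0,0],[-1,0.4,-0.2,0,0,0,0],[-1,0,0,0,0,0,0],[-1,0,0,0,0,0,0],[-1,0,0,0,0,0,0]]'|sed -n '1,6p'
python3 - <<'E'
from plant import *
from h import *
import pickle
s=snapshot("scene");t=snapshot("top");pickle.dump((s,t),open("shots4.pkl","wb"))
def c(i,x,y): return cv2.convertScaleAbs(cv2.resize(i["color"][y:y+100,x:x+133,::-1],(400,300),interpolation=cv2.INTER_CUBIC),alpha=1.5)
cv2.imwrite("pics/above.png",np.vstack([np.hstack([c(s,85,130),c(t,285,130)]),np.hstack([c(s,260,150),c(t,130,160)])]))
print(get_obs()["tool_pos"])
E
```

```text
tool_pos: [0.5291, -0.0379, 0.365]
orientation: [180.0, -0.0, -101.0]
force: [-0.8, 0.2, -1.5]
opening: 0.0357
gripper_force: 30.0
tool_pos: [0.5519, -0.1568, 0.3649]
orientation: [180.0, -0.0, -101.0]
force: [0.0, -0.5, -0.7]
opening: 0.036
gripper_force: 30.0
clock: 19.12
tool_pos: [0.5591, -0.1867, 0.3653]
orientation: [-180.0, 0.0, -100.9]
force: [-0.1, 0.3, -2.1]
opening: 0.0355
gripper_force: 30.0
[ 0.55922511 -0.18679228  0.36532097]
```

View pics/above.png

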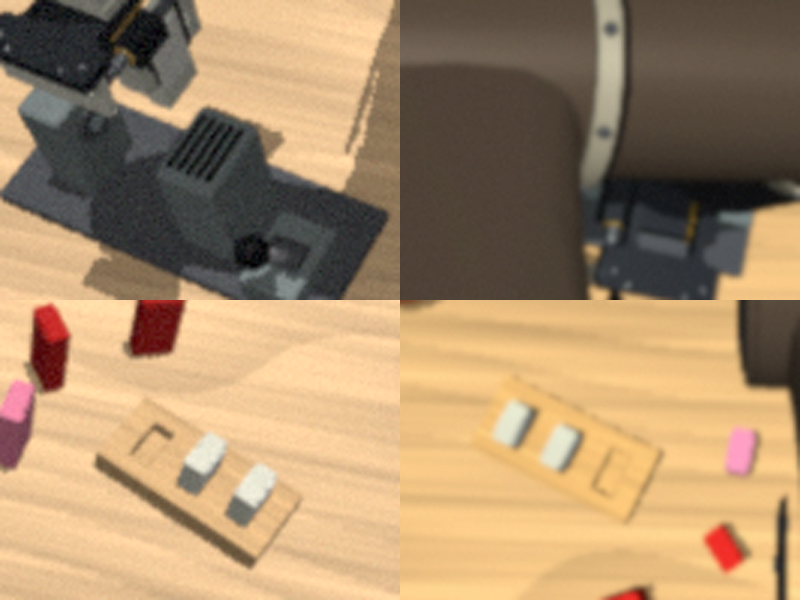

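The tall bar is in the gripper (scene crop (172,70)), its slot is empty and both short bars are in place. The lever is still over. Now centring above the gap and lowering.

```bash

python3 -m handwheel '[[-1,0.5,-0.2,0,0,0,0],[-1,0.7,-0.26,0,0,0,0],[-1,0.48,-0.2,0,0,0,0],[-1,0,0,0,0,0,0],[-1,0,0,0,0,0,0]]'|sed -n '2,6p'
python3 -m handwheel '[[-1,0,0,0,0,0,0]]'|sed -n '2,6p'
python3 -c "
from plant import *
o=get_obs();print(o['tool_pos'],o['orientation'])"
```

```text
tool_pos: [0.5674, -0.232, 0.3649]
orientation: [180.0, 0.0, -101.0]
force: [-0.6, 1.0, -1.3]
opening: 0.0358
gripper_force: 30.0
tool_pos: [0.5674, -0.2315, 0.3652]
orientation: [180.0, 0.0, -100.9]
force: [0.3, -0.1, -1.3]
opening: 0.0357
gripper_force: 30.0
[ 0.56742469 -0.23153993  0.36519088] [ 1.79997887e+02  2.76323606e-03 -1.00902274e+02]
```

```bash

python3 -m handwheel '[[-1,0,0,0.3,0,0,0],[-1,0,0,0.5,0,0,0],[-1,0,0,0.6,0,0,0],[-1,0,0,0.6,0,0,0],[-1,0,0,0.6,0,0,0]]'|sed -n '2,6p'
python3 -m handwheel '[[-1,0,0,0.6,0,0,0],[-1,0,0,0.5,0,0,0],[-1,0,0,0.4,0,0,0],[-1,0,0,0.2,0,0,0],[-1,0,0,0,0,0,0]]'|sed -n '2,6p'
python3 -m handwheel '[[-1,0,0,0,0,0,0],[-1,0,0,0,0,0,0],[-1,0,0,0,0,0,0]]'|sed -n '1,6p'
python3 - <<'E'
from plant import *
from h import *
import pickle
s=snapshot("scene");t=snapshot("top");pickle.dump((s,t),open("shots5.pkl","wb"))
def c(i,x,y): return cv2.convertScaleAbs(cv2.resize(i["color"][y:y+75,x:x+100,::-1],(400,300),interpolation=cv2.INTER_CUBIC),alpha=1.7)
cv2.imwrite("pics/gap.png",np.hstack([c(s,85,145),c(t,310,145)]))
E
```

```text
tool_pos: [0.5674, -0.2317, 0.2987]
orientation: [180.0, -0.0, -100.9]
force: [0.1, -0.1, -2.2]
opening: 0.0357
gripper_force: 30.0
tool_pos: [0.5675, -0.2317, 0.2575]
orientation: [180.0, -0.0, -100.9]
force: [-0.1, 0.5, -0.4]
opening: 0.0364
gripper_force: 30.0
clock: 21.6
tool_pos: [0.5676, -0.2317, 0.258]
orientation: [-180.0, 0.0, -100.9]
force: [-0.9, -0.1, -1.4]
opening: 0.0357
gripper_force: 30.0
```

View pics/gap.png

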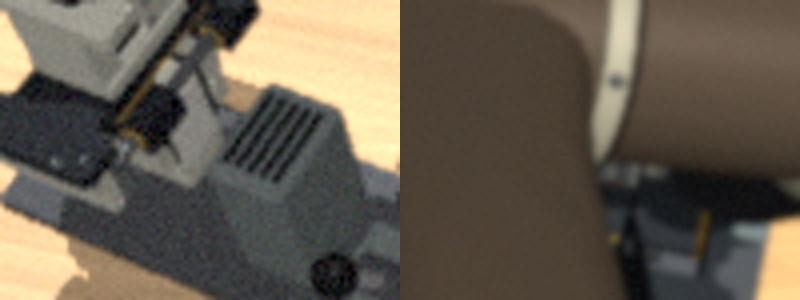

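The bar hangs upright between the heads: its light face is at scene crop (190,130) and its foot near crop (205,187). The lamp head is at right with free space between, and the lever ball is still over at (333,272). A numeric check of the foot against the predicted corners follows.

```bash
python3 - <<'E'
from h import *
import pickle
s,t=pickle.load(open("shots5.pkl","rb"))
o=np.array([.5674,-.2312]);a=np.radians(-10.9);gx=np.array([np.cos(a),np.sin(a)]);gy=np.array([-gx[1],gx[0]])
for x,y,z in ((18,8.5,.0475),(18,-8.5,.0475),(-18,8.5,.0475),(18,8.5,.1225),(-18,8.5,.1225)):
    X=np.array([*(o+x/1e3*gx+y/1e3*gy),z]);C=s["R"]@X+s["t"];p=np.array([s["fx"]*C[0]/C[2]+s["cx"],s["fy"]*C[1]/C[2]+s["cy"]])
    print((x,y,z),p.round(1),"crop",((p+.5-[85,145])*4).round())
V=cv2.cvtColor(s["color"],cv2.COLOR_RGB2HSV)[...,2]
print(V[180:196,118:146])
E
```

```text
(18, 8.5, 0.0475) [133.  191.5] crop [194. 188.]
(18, -8.5, 0.0475) [126.9 189. ] crop [170. 178.]
(-18, 8.5, 0.0475) [141.2 180. ] crop [227. 142.]
(18, 8.5, 0.1225) [124.4 173.6] crop [160. 116.]
(-18, 8.5, 0.1225) [133.4 161.6] crop [196.  68.]
[[45 53 58 30 15  4 16 16  6 37 65 76 76 81 81 75 77 77 74 70 70 68 61 48
  49 38  7 34]
 [42 51 57 40 23 24 20 36 39 35 51 70 78 79 77 78 79 74 73 72 68 65 55 50
  41 22 29 41]
 [47 63 60 38 25 22 38 58 62 52 44 63 76 77 79 79 79 75 68 69 71 59 53 43
  28 15 36 41]
 [63 72 70 59 44 47 56 64 68 61 48 50 76 79 77 75 76 70 71 69 64 58 49 30
  22 21 41 31]
 [72 76 73 73 69 73 68 66 65 71 60 46 71 77 75 77 74 70 70 68 61 49 44 17
  32 42 36 18]
 [69 72 75 76 73 75 75 65 69 69 66 53 66 78 76 73 76 69 68 62 56 49 42 35
  40 41 22 30]
 [53 57 68 76 75 74 77 68 67 71 72 71 75 77 74 73 73 68 63 56 59 58 55 54
  51 50 32 37]
 [42 49 50 64 68 68 74 72 72 71 75 82 73 71 67 70 69 65 58 54 54 57 59 57
  56 55 53 54]
 [40 44 43 40 41 50 61 65 67 73 76 81 78 74 71 67 68 61 54 50 54 58 59 59
  56 55 61 53]
 [31 35 39 39 36 35 35 44 54 65 71 77 81 79 75 71 62 49 38 49 51 53 57 61
  60 55 57 60]
 [38 34 38 39 40 36 33 38 43 40 51 61 71 75 72 68 56 37 34 44 45 50 54 55
  60 55 57 59]
 [44 38 38 36 37 40 38 39 32 34 38 43 51 59 64 58 39 40 33 40 43 46 46 49
  52 54 53 55]
 [38 35 37 37 39 37 39 34 34 40 39 37 38 48 38 41 42 39 37 38 36 47 48 45
  46 44 50 49]
 [38 34 39 36 36 35 39 35 40 35 34 38 38 37 34 37 37 35 37 40 35 45 47 46
  45 49 47 46]
 [32 35 36 34 34 34 37 34 38 38 39 39 37 34 38 37 41 37 37 36 38 36 48 47
  46 46 45 47]
 [40 36 39 42 34 37 38 36 41 40 37 39 37 41 40 40 38 43 39 34 41 40 47 46
  48 45 50 47]]
```

The foot corner is seen at px (132,191.5) and predicted at (133,191.5), and the edge outline agrees, so the bar is where it should be and at rest.

```bash
python3 -c "
from plant import *
print(close_job())"
```

```text
the job is handed in; nothing more can be done
None
```

The job is handed in: the lever is at its "on" stop, and the tall bar is gripped by its bare edges and held upright on the beam in the gap, about 1 mm from the aimed point by image check. It finished at about 22 s; the judging result wasn't shown.

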